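Seat a manifold block in the corner of an inspection fixture and hold it

TASK

Take the longer of the two aluminium manifold blocks and set it, ports upward, on the base plate of the inspection fixture, then press it into the corner so that a long side lies flush against both back stops (pushing in the dial indicator's spindle) and an end lies against the side stop. Finish while still holding the block there, down flat on the plate with firm, steady pressure on the back stops and the side stop at once, because the dial is read while you hold it. Keep the gripper and the block off the dial indicator itself (its spindle tip is there to be pushed), and leave the other things on the bench where they are.

Things in the scene. Friction and masses are not known exactly. Their poses are not given: they have to be found in the camera images.
- block_center (a point): Centre of the longer manifold block, the one to seat: a plain rectangular aluminium block, 50 mm along its x, 90 mm along its y, 60 mm high (z up), two large round ports side by side on its top and one on each end; both long (90 x 60 mm) sides are plain. Loose, about 0.5 to 0.75 kg, upright on the bench at the start. This point is 30 mm above its underside. Either end may go to the side stop.
- short_block_center (a point): Centre of the shorter manifold block, not to be touched: same section (50 mm along x, 60 mm high) but only 60 mm along its y and one port on top. Loose, upright. This point is 30 mm above its underside.
- fixture: Inspection fixture, fixed to the bench: a flat ground steel base plate 210 mm along x, 180 mm along y, 20 mm thick, z up. Origin: centre of the plate's underside, on the bench. It carries the back stop, side stop, dial indicator. A block seated in the corner, long side along y, has its centre at (-30, -15, +50) mm in this frame. The plate in front of the back stops (x from -105 to -5 mm, y below +30 mm) is free for setting the block down.
- nest_corner (a point): The inner corner of the fixture: the point where the plane of the back stops, the plane of the side stop and the top of the base plate meet; axes as the fixture. It lies at (-5, +30, +20) mm in the fixture frame. The seated block lies on the -x, -y side of it. Plate and stops are smooth steel (friction about 0.25): the block drags with 2 to 5 N, more if borne down on; a push of about 12 N along both +x and +y leaves a sure force on each stop.
- back_stop: The two back stops: two dark steel blocks, each 18 mm wide (y), 22 mm deep (x), 30 mm high above the plate, their flat faces in one plane looking along -x of the fixture. Origin: on that face plane at plate level, midway between the two. They stand 33 mm to either side of it (centres), leaving a 48 mm gap in which the dial's spindle is and a finger can go down beside the block if it stays above the spindle (14.5 mm above the plate at the top).
- side_stop: The side stop: one dark steel block, 22 mm wide, 22 mm deep, 30 mm high above the plate, its flat face looking along -y of the fixture. Origin: middle of its face at plate level, at (-30, +30, +20) mm in the fixture frame. Its own x axis points along +y of the fixture.
- dial: Dial indicator lying face up behind the back stops, fixed in a clamp block (14 x 30 mm, 22 mm high, its near face 24 mm behind the back stops' plane, that is at x = +19 mm of the fixture). Origin: centre of its round case (59 mm diameter, top 23.5 mm above the plate), at (+68, -15, +32) mm in the fixture frame. Its stem runs from the case towards -x, ending 16 mm behind the back stops' plane. Must not be hit.
- spindle (a joint): Travel of the dial's spindle in m: 0 out, grows as it is pushed along +x of the fixture, at most 0.010. The spindle is a 4.4 mm rod 12 mm above the plate, midway between the back stops; at 0 its tip stands 4 mm in front of their face plane, so a block seated on the back stops pushes it to about 0.004. Its spring pushes back with about 1 N at 0 and 1.7 N at 0.004.
- plug_gauge: Thread plug gauge lying on the bench, a bystander: steel, about 115 mm long, 28 mm thick. Origin: under its middle, x along it.
- flange_ring: Turned steel ring lying flat, a bystander: 68 mm across, 20 mm high. Origin: centre of its underside.
- v_block: Dark steel V-block, a bystander: 60 mm along x, 45 mm along y, 44 mm high. Origin: centre of its underside.
- square: Engineer's square lying flat, a bystander: dark stock 110 mm along x, blade 26 mm wide reaching 155 mm along +y, 16 mm high. Origin: under the middle of the stock.
- rule: Dark steel rule lying flat, a bystander: 160 mm along y, 22 mm wide, 4 mm thick. Origin: centre of its underside.
- loose_dial: Spare dial indicator lying face up loose on the bench, a bystander: 59 mm case, 22 mm high, stem and spindle reaching 67 mm along -x. Origin: under the case's centre.
Not all that is in view belongs to the job. What is shaped like the part that bears block_center but red is not meant.

How it is judged:
By the outcome, as a careful person would: the job done as asked, in the order asked, and still so for the second after the job is handed in, while the arm keeps its last pose, push and grip.
It also fails if it takes over 59 s, if anything falls off the work surface, if the arm or the gripper's body presses on something with over 40 N, if the wrist force passes 120 N, or if a joint passes its speed limit or range.

ROBOT

A 6-joint arm with a two-finger parallel gripper is mounted at the origin on the work surface. World frame = base frame: x ahead of the robot, y to its left, z up, the work surface at z = 0. Lengths are in m, angles in degrees, forces in N, time in s.
With the tool pointing down it reaches from about 0.35 to 0.875 m from the base axis. Payload 4.2 kg.
Tool frame: the origin (TCP) lies midway between the tips of the shut fingers; the grasp point (between the pads) lies 19 mm behind it; x points along the fingers, y is the direction in which the jaws open and shut, and the axes are right-handed (so a half turn about x gives the same grasp; the last joint's range is limited). The gripper opens to 87 mm and grips with 3 to 60 N. Pads are 19 mm wide; open, the fingers measure 117 mm over their backs; the gripper's body (75 mm by 190 mm) begins 51 mm behind the grasp point.
Start: joints at [82.025, 22.042, 0.453, 0, -68.411, -14.817], TCP at [0.242, 0.576, 0.223] pointing down, gripper open.
Joint ranges: [-179.83, 179.83], [-69.29, 118.12], [-61.27, 80.66], [-181.25, 117.63], [-171.15, -9.14], [-177.46, 177.46]. Speed limits (degrees/s): [159.86, 159.86, 180, 180, 180, 180].

INTERFACE

Orientations are given as a 3x3 rotation matrix whose columns are the frame's x, y, z axes.
In Python, from station import r gives the robot as it stands.
- The arm moves only by the tool play_rows, never from a script. Its argument "plan" is a list that holds one entry, the list of rows, each a list of 6 numbers: the shift along the tool's x, y, z in cm, then the turn, a rotation vector about the tool's x, y, z in units of 10 degrees (1.0 is 10 degrees). A call has 1 to 5 rows; each row is the pose to reach, as a shift and turn from the pose commanded when the call began, along the tool's axes at that moment; what a row does not reach only later rows make up. A row lasts 1/8 s, in which the tool goes at most 62.5 mm and 10.7 degrees, less where a joint would pass 70% of its speed; a pose out of reach is approached as far as the arm can. A call with a gripper value outside its range is refused whole. "hand" is the opening, from 0 (shut) to 1 (fully open), set as the call begins (left out, the last holds). The fingers move at their own pace and stop on an object; the grip force is fixed at half the most. Time passes only in rows, so rows that repeat a pose let the fingers close. It gives the time, the measured TCP pose, the force and the opening at its end, in the units of the state.
- r.sense(): the state, without advancing time (a new reading comes with each control period).
- r.capture(name): name is "scene" or "top" or "wrist"; returns (picture, depth): 400x640x3 uint8, blue, green, red; 400x640 float32, m along the optical axis (not along the pixel's ray), 0 where there is no reading.
- r.get_calibration(name): a dict with "vfov" (degrees; the focal length in pixels is half the picture's height over the tangent of half this angle, whatever the lens; pixels are square), "cx", "cy" (the principal point, pixels), "rvec" (rotation vector, rad) and "tvec" (3), from world to camera coordinates, as OpenCV has them. Camera axes: x right, y down, z forward; pixel columns grow to the right and rows downward; lengths in m; the calibration is good to about 2 mm. A picture is of the moment at which its call begins: read the wrist's pose just before it. get_calibration takes no time and is no camera call; for the wrist camera it gives the pose at the moment of the call.
- r.finish_job(): hands the job in, once; it reports no verdict.
The state is a dict: "time_s": time; "joints": joint angles; "joint_velocities": joint speeds; "effort": joint torques, N m; "tcp_pos": TCP position; "ee_rot": TCP orientation; "wrist_force": force on the tool from outside, world axes, zero at the start; "moment": the same for the moment, N m; "gripper_width": opening from 0.0 (shut) to 1.0 (fully open).
Only numpy, scipy, OpenCV 4.12 (cv2) and the standard library are available. Lean on these libraries where they do the work, as an engineer would, in place of code of your own. Each camera call takes 0.05 s, during which the arm holds its last target.

## Working session

There is one attempt and no reset: what is moved stays moved. The work goes in short steps, Python scripts to look and compute and a tool call to move; the robot and the scene stay as the last step left them, time stands still between calls to the robot, and variables do not carry over. Pictures are saved under pics/ and viewed, and the job is handed in when it is done.

Besides the shell and the picture viewer there is one more tool, called after "Emit:" as name(argument=value, ...) on one line, values as JSON. play_rows: Moves the arm, as the interface text tells. Its arguments: {"type":"object","properties":{"plan":{"type":"array","items":{"type":"array","items":{"type":"array","items":{"type":"number"}}}},"hand":{"type":"number"}},"required":["plan"]}

```bash
mkdir -p pics; ls; python3 - <<'E'
from station import r
import cv2
for n in ("scene","top","wrist"):
    p,d=r.capture(n); cv2.imwrite(f"pics/{n}0.png",p)
    import numpy as np; np.savez(f"{n}0.npz",p=p,d=d,**{k:np.array(v) for k,v in r.get_calibration(n).items()})
    c=r.get_calibration(n); print(n,c)
s=r.sense(); print(s)
E
```

```text
pics
scene {'vfov': 55.081753728439686, 'cx': 315.50577948567826, 'cy': 198.84895404610177, 'rvec': array([ 1.44401108,  2.06280744, -0.87061395]), 'tvec': array([ 0.2656967 , -0.28020493,  1.31224571])}
top {'vfov': 45.912778291893986, 'cx': 318.5250057461874, 'cy': 200.1607877614522, 'rvec': array([ 2.11334452, -2.13839127,  0.16438461]), 'tvec': array([-0.08455131,  0.52997064,  1.32368785])}
wrist {'vfov': 60.71103563202701, 'cx': 320.71399707637306, 'cy': 197.53611566135433, 'rvec': array([-1.63707317,  2.46202666,  0.36006581]), 'tvec': array([ 0.62477987, -0.03433457,  0.39215334])}
{'time_s': 0.15, 'joints': array([ 8.20228066e+01,  2.20826998e+01,  3.93573937e-01, -1.85450236e-02,
       -6.84094239e+01, -1.48165466e+01]), 'joint_velocities': array([ 0.01772674, -0.26799464,  0.23466116,  0.1649039 , -0.03630337,
       -0.01433622]), 'effort': array([-1.03714101e-04, -3.91052985e+01,  1.87587082e+01,  4.22237188e+00,
        1.23600967e-02, -1.38260993e-04]), 'tcp_pos': array([0.24195183, 0.57575608, 0.22166578]), 'ee_rot': array([[-5.36749269e-04, -3.87524434e-01, -9.21859276e-01],
       [-1.66158825e-03, -9.21857791e-01,  3.87524777e-01],
       [-9.99998476e-01,  1.73975418e-03, -1.49099549e-04]]), 'wrist_force': array([-0.01294066, -0.21053785,  0.58369634]), 'moment': array([ 0.01496306, -0.00542366, -0.01218356]), 'gripper_width': 0.998734458495373}
```

View pics/scene0.png

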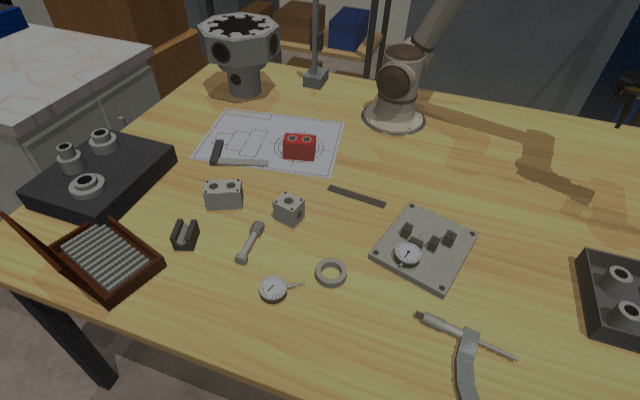

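View pics/top0.png

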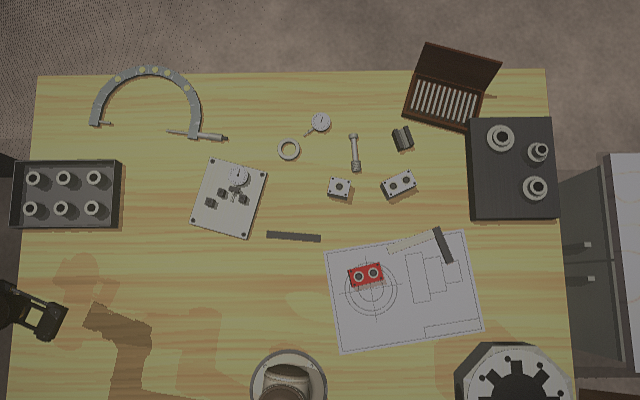

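View pics/wrist0.png

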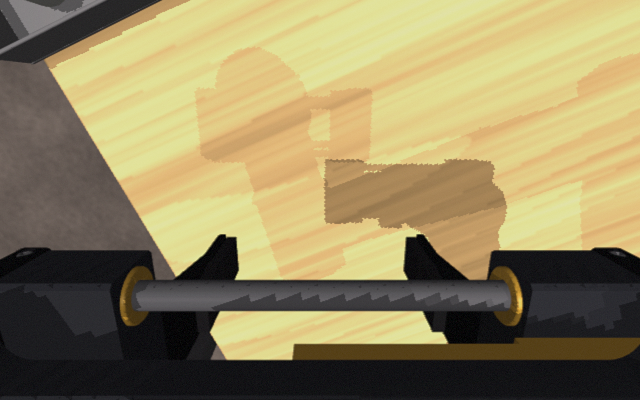

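Candidates in the top view: grey two-port block at (399,184), the long one; grey one-port block at (340,187), the short one; red two-port block at (366,274), the decoy. I choose (399,184) and will check it in a close crop along with the fixture.

```bash
python3 - <<'E'
import cv2,numpy as np
p=cv2.imread("pics/top0.png")
a=cv2.resize(p[160:215,320:430],None,fx=7,fy=7,interpolation=cv2.INTER_CUBIC);cv2.imwrite("pics/c1.png",a)
a=cv2.resize(p[150:245,180:280],None,fx=6,fy=6,interpolation=cv2.INTER_CUBIC);cv2.imwrite("pics/c2.png",a)
E
```

```text
(no output)
```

View pics/c1.png

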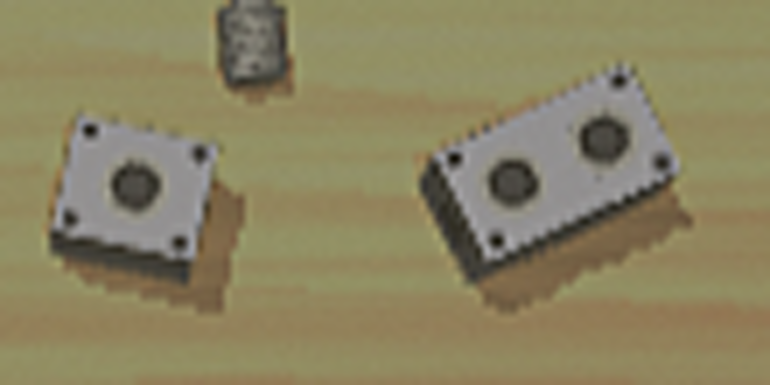

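View pics/c2.png

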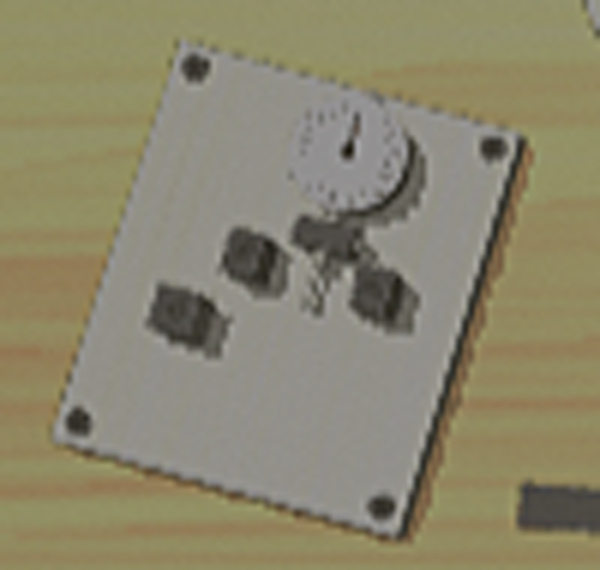

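The crop confirms it: the right block has two ports and is longer; the left has one. In the fixture crop, the dial is up (+x) and the side stop is left (+y).

```bash
cat > h.py <<'E'
import cv2,numpy as np
def ray(cal,uv,z):
    f=200/np.tan(np.radians(float(cal['vfov']))/2)
    R=cv2.Rodrigues(np.array(cal['rvec'],float))[0]; t=np.array(cal['tvec'],float)
    C=-R.T@t
    uv=np.atleast_2d(np.array(uv,float))
    d=np.c_[(uv[:,0]-cal['cx'])/f,(uv[:,1]-cal['cy'])/f,np.ones(len(uv))]@R
    return C+d*((z-C[2])/d[:,2])[:,None]
def proj(cal,P):
    f=200/np.tan(np.radians(float(cal['vfov']))/2)
    R=cv2.Rodrigues(np.array(cal['rvec'],float))[0]
    c=np.atleast_2d(P)@R.T+np.array(cal['tvec'],float)
    return np.c_[f*c[:,0]/c[:,2]+cal['cx'],f*c[:,1]/c[:,2]+cal['cy']]
def world(cal,d):
    f=200/np.tan(np.radians(float(cal['vfov']))/2)
    R=cv2.Rodrigues(np.array(cal['rvec'],float))[0]
    v,u=np.mgrid[:d.shape[0],:d.shape[1]]
    c=np.stack([(u-cal['cx'])/f*d,(v-cal['cy'])/f*d,d],-1)
    return (c-np.array(cal['tvec'],float))@R
def rect(xy):
    (c,s,a)=cv2.minAreaRect((np.array(xy)*1000).astype(np.float32)); return np.array(c)/1000,s,a
E
python3 - <<'E'
from h import *
D=np.load("top0.npz"); cal={k:D[k] for k in('vfov','cx','cy','rvec','tvec')}
p,d=D['p'],D['d']
hsv=cv2.cvtColor(p,cv2.COLOR_BGR2HSV)
for nm,box,z,vmin,seed in(("fix",(150,245,180,280),.02,85,(52,50)),("long",(160,215,372,430),.06,105,None),("short",(160,215,320,365),.06,105,None)):
    a,b,c,e=box; m=((hsv[a:b,c:e,1]<50)&(hsv[a:b,c:e,2]>vmin)).astype(np.uint8)
    cs,_=cv2.findContours(m,cv2.RETR_EXTERNAL,cv2.CHAIN_APPROX_NONE); k=max(cs,key=cv2.contourArea)
    pts=k[:,0,:]+[c,e*0+a]
    X=ray(cal,pts,z); print(nm,rect(X[:,:2]))
    bx=cv2.boxPoints(cv2.minAreaRect((X[:,:2]*1000).astype(np.float32)));print(bx)
W=world(cal,d)
print("z plate",np.median(W[215:225,220:235,2]),"table",np.median(W[200:210,290:320,2]),"block",W[184,399], W[187,345])
E
```

```text
fix (array([0.5463916 , 0.17933292]), (178.48793029785156, 210.22923278808594), 73.63443756103516)
[[420.39005  123.3224  ]
 [622.1015    64.087204]
 [672.3932   235.34343 ]
 [470.6817   294.5786  ]]
long (array([ 0.57450861, -0.32366449]), (50.501441955566406, 89.5472412109375), 25.952733993530273)
[[ 532.21    -294.4565 ]
 [ 571.3985  -374.97342]
 [ 616.8072  -352.87247]
 [ 577.6187  -272.35556]]
short (array([ 0.56617761, -0.14982677]), (59.26515197753906, 49.93387985229492), 76.48727416992188)
[[ 534.9778  -172.80525]
 [ 583.5294  -184.47285]
 [ 597.37744 -126.84828]
 [ 548.8258  -115.18068]]
z plate 0.020561596576205054 table -0.00019003053573416026 block [ 0.57087915 -0.32312415  0.05715558] [ 0.56422454 -0.16765311  0.0570161 ]
```

```bash
cat >> h.py <<'E'
FC=np.array([.5464,.1793]); FA=-16.37; BC=np.array([.5745,-.3237]); BA=25.95
def fix(x,y): 
    a=np.radians(FA); return FC+np.array([np.cos(a)*x-np.sin(a)*y,np.sin(a)*x+np.cos(a)*y])
def go(s,pos,yaw):
    "needed shift (cm, tool axes) and turn (10deg) to pos with tool y at yaw, x down"
    from scipy.spatial.transform import Rotation as Ro
    R=s['ee_rot']; y=np.radians(yaw); Y=np.array([np.cos(y),np.sin(y),0]); X=np.array([0,0,-1.]); T=np.c_[X,Y,np.cross(X,Y)]
    print("t",s['time_s'],"tcp",np.round(s['tcp_pos'],4),"yaw",round(np.degrees(np.arctan2(R[1,1],R[0,1])),2),"F",np.round(s['wrist_force'],1),"g",round(s['gripper_width'],3))
    print("shift",np.round(R.T@(np.array(pos)-s['tcp_pos'])*100,2),"turn",np.round(Ro.from_matrix(R.T@T).as_rotvec(degrees=True)/10,2))
E
```

Emit:
play_rows(plan=[[[0,4,-3.8,0.85,0,0],[0,8,-7.6,1.7,0,0],[0,12,-11.4,2.5,0,0],[0,16,-15.2,3.3,0,0],[0,20,-19,4.1,0,0]]], hand=1)

```text
time_s: 0.78
tcp_pos: [0.34, 0.3163, 0.2225]
ee_rot: [[-0.0, -0.899, -0.438], [-0.0, -0.438, 0.899], [-1.0, 0.0, -0.0]]
wrist_force: [1.2, 0.4, 0.4]
gripper_width: 1.003
```

```bash
python3 - <<'E'
from h import *
from station import r
go(r.sense(),[*BC,.2],BA-180)
E
```

```text
t 0.775 tcp [0.34   0.3163 0.2225] yaw -154.03 F [1.2 0.4 0.4] g 1.003
shift [  2.25   6.94 -67.81] turn [ 0. -0. -0.]
```

Emit:
play_rows(plan=[[[0,0.5,-5,0,0,0],[0,1,-10,0,0,0],[0,1.6,-15.5,0,0,0],[0,2.2,-21,0,0,0],[0,2.7,-26.5,0,0,0]]])

```text
time_s: 1.4
tcp_pos: [0.4327, 0.0668, 0.2227]
ee_rot: [[0.0, -0.897, -0.442], [0.0, -0.442, 0.897], [-1.0, -0.0, 0.0]]
wrist_force: [0.4, 1.3, 0.3]
gripper_width: 0.997
```

Emit:
play_rows(plan=[[[0,0.5,-5,0,0,0],[0,1,-10,0,0,0],[0,1.6,-15.5,0,0,0],[0,2.2,-21,0,0,0],[0,2.7,-26.5,0,0,0]]])

```text
time_s: 2.02
tcp_pos: [0.5257, -0.183, 0.2224]
ee_rot: [[-0.0, -0.897, -0.442], [0.0, -0.442, 0.897], [-1.0, 0.0, 0.0]]
wrist_force: [1.2, 1.2, 0.3]
gripper_width: 0.995
```

```bash
python3 - <<'E'
from h import *
from station import r
go(r.sense(),[*BC,.2],BA-180)
p,d=r.capture("wrist"); cv2.imwrite("pics/w1.png",p); c=r.get_calibration("wrist")
np.savez("w1.npz",p=p,d=d,**{k:np.array(v) for k,v in c.items()})
R=cv2.Rodrigues(c['rvec'])[0]; print("cam",-R.T@c['tvec'],R[2])
print(proj(c,[*BC,.06]))
E
```

```text
t 2.025 tcp [ 0.5257 -0.183   0.2224] yaw -153.8 F [1.2 1.2 0.3] g 0.995
shift [  2.23   1.83 -14.79] turn [ 0.03  0.   -0.  ]
cam [ 0.56278103 -0.25790932  0.38430767] [-0.12617811  0.25590154 -0.95843283]
[[341.73638241  17.604363  ]]
```

View pics/w1.png

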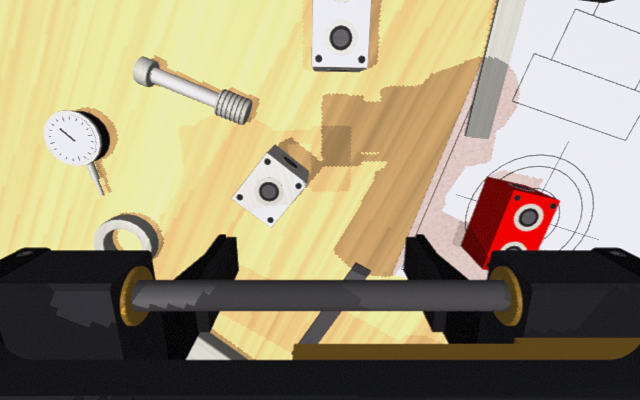

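The wrist view shows the long block at the top edge (342,30) and the short block at (270,190). I'll move closer and measure it.

Emit:
play_rows(plan=[[[0,0.8,-4,0.03,0,0],[0,1.8,-8,0.03,0,0],[0,1.8,-8,0.03,0,0]]])

```text
time_s: 2.45
tcp_pos: [0.5444, -0.2629, 0.2213]
ee_rot: [[-0.002, -0.901, -0.434], [0.0, -0.434, 0.901], [-1.0, 0.001, 0.001]]
wrist_force: [0.0, 0.2, -0.9]
gripper_width: 0.994
```

```bash
python3 - <<'E'
from h import *
from station import r
go(r.sense(),[*BC,.2],BA-180)
c=r.get_calibration("wrist"); p,d=r.capture("wrist"); cv2.imwrite("pics/w2.png",p)
np.savez("w2.npz",p=p,d=d,**{k:np.array(v) for k,v in c.items()})
hsv=cv2.cvtColor(p,cv2.COLOR_BGR2HSV)
m=((hsv[:,:,1]<40)&(hsv[:,:,2]>170)).astype(np.uint8)
cs,_=cv2.findContours(m,cv2.RETR_EXTERNAL,cv2.CHAIN_APPROX_NONE)
print(proj(c,[*BC,.06]))
for k in cs:
    if cv2.contourArea(k)>800: print(cv2.boundingRect(k),rect(ray(c,k[:,0,:],.06)[:,:2]))
W=world(c,d); 
E
```

```text
t 2.45 tcp [ 0.5444 -0.2629  0.2213] yaw -154.3 F [ 0.   0.2 -0.9] g 0.994
shift [ 2.12 -0.08 -6.78] turn [-0.02  0.01 -0.01]
[[320.40695676 107.37072801]]
(376, 311, 72, 33) (array([ 0.37652753, -0.15960426]), (85.11731719970703, 34.764827728271484), 8.691628456115723)
(235, 232, 56, 48) (array([ 0.56673914, -0.15075789]), (56.511016845703125, 49.356441497802734), 77.01089477539062)
(44, 188, 53, 62) (array([ 0.75508783, -0.11824642]), (51.079341888427734, 60.53359603881836), 11.606637001037598)
(292, 55, 56, 101) (array([ 0.57571625, -0.32300482]), (49.27375793457031, 88.87432861328125), 24.373300552368164)
(416, 0, 224, 259) (array([ 0.36703018, -0.38820184]), (235.50575256347656, 239.90887451171875), 26.050432205200195)
```

View pics/w2.png

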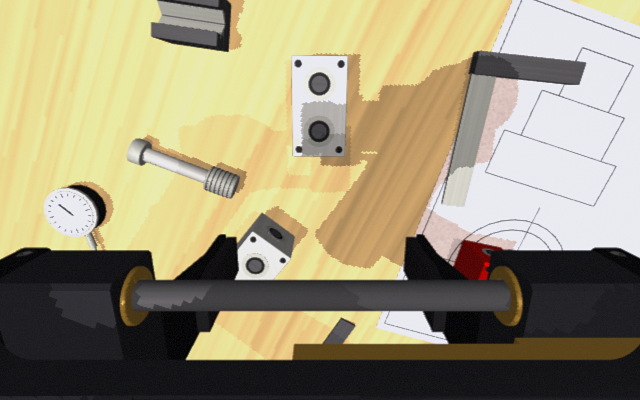

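Both views agree within about 1.5 mm (block at (320,106) in this picture). Moving over it and down.

Emit:
play_rows(plan=[[[2,0,-4,-0.05,0,0],[5,-0.1,-6.8,-0.1,0,0],[9,-0.1,-6.8,-0.1,0,0],[12,-0.1,-6.8,-0.1,0,0],[12,-0.1,-6.8,-0.1,0,0]]])

```text
time_s: 3.12
tcp_pos: [0.5733, -0.3199, 0.0998]
ee_rot: [[-0.006, -0.891, -0.453], [0.002, -0.453, 0.891], [-1.0, 0.004, 0.005]]
wrist_force: [0.4, 0.8, 0.6]
gripper_width: 1.001
```

```bash
python3 - <<'E'
from h import *
from station import r
go(r.sense(),[.575,-.3234,.02],25.2-180)
p,d=r.capture("scene"); cv2.imwrite("pics/s1.png",cv2.resize(p[140:270,140:340],None,fx=4,fy=4))
E
```

```text
t 3.125 tcp [ 0.5733 -0.3199  0.0998] yaw -153.05 F [0.4 0.8 0.6] g 1.001
shift [ 7.98 -0.02 -0.43] turn [ 0.18  0.03 -0.03]
```

View pics/s1.png

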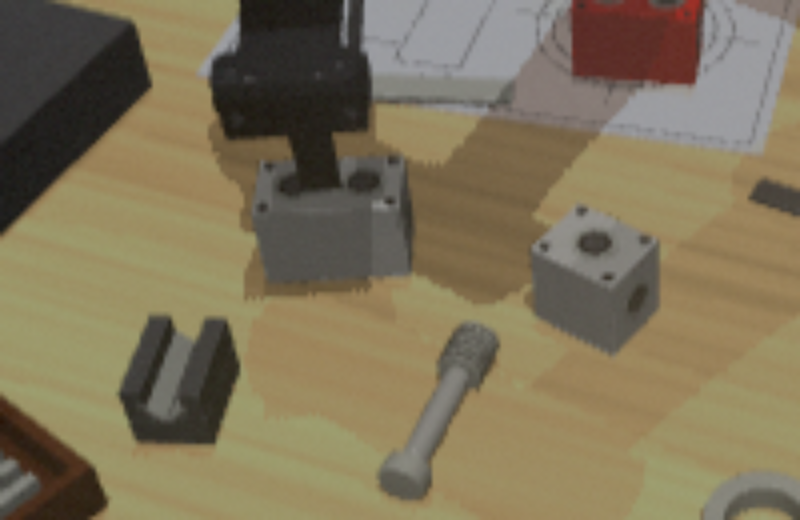

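The gripper is over the long block (crop (335,200)), with the fingers straddling it. Descending.

Emit:
play_rows(plan=[[[2,0,-0.4,0.18,0,0],[4,0,-0.4,0.18,0.03,-0.03],[6,0,-0.4,0.18,0.03,-0.03],[8,0,-0.4,0.18,0.03,-0.03],[8,0,-0.4,0.18,0.03,-0.03]]])

```text
time_s: 3.8
tcp_pos: [0.5762, -0.3248, 0.0212]
ee_rot: [[0.005, -0.906, -0.423], [-0.001, -0.423, 0.906], [-1.0, -0.004, -0.003]]
wrist_force: [0.4, 0.1, 0.7]
gripper_width: 1.0
```

Emit:
play_rows(plan=[[[0,0,0,0,0,0],[0,0,0,0,0,0],[0,0,0,0,0,0],[0,0,0,0,0,0],[0,0,0,0,0,0]]], hand=0)

```text
time_s: 4.42
tcp_pos: [0.5766, -0.3253, 0.0228]
ee_rot: [[0.006, -0.905, -0.424], [-0.003, -0.424, 0.905], [-1.0, -0.005, -0.005]]
wrist_force: [-1.9, -1.3, 1.9]
gripper_width: 0.571
```

Emit:
play_rows(plan=[[[0,0,0,0,0,0],[0,0,0,0,0,0],[0,0,0,0,0,0],[0,0,0,0,0,0]]], hand=0)

```text
time_s: 4.92
tcp_pos: [0.5766, -0.3253, 0.0228]
ee_rot: [[0.006, -0.905, -0.424], [-0.003, -0.424, 0.905], [-1.0, -0.005, -0.005]]
wrist_force: [-2.7, -0.2, 4.8]
gripper_width: 0.567
```

Emit:
play_rows(plan=[[[-1,0,0,0,0,0],[-3,0,0,0,0,0],[-6,0,0,0,0,0],[-9,0,0,0,0,0],[-12,0,0,0,0,0]]])

```text
time_s: 5.55
tcp_pos: [0.5758, -0.3239, 0.1417]
ee_rot: [[0.006, -0.906, -0.424], [-0.0, -0.424, 0.906], [-1.0, -0.005, -0.003]]
wrist_force: [-0.0, -0.3, -7.2]
gripper_width: 0.571
```

```bash
python3 - <<'E'
from h import *
from station import r
s=r.sense(); print(s['joints'],s['moment'])
# waypoint: fixture (-65,-45): 35/30 mm short of seated
for q in((-30,-15),(-50,-30)):
    print(fix(q[0]/1000,q[1]/1000))
go(s,[*fix(-.05,-.03),.15],FA-180)
E
```

```text
[-15.39735499  28.80400414  -0.62342531  -0.08745023 -60.25738374
  40.51610279] [ 0.06362594 -0.05100825  0.05260808]
[0.51338856 0.17336325]
[0.48997174 0.16460811]
t 5.55 tcp [ 0.5758 -0.3239  0.1417] yaw -154.92 F [-0.  -0.3 -7.2] g 0.571
shift [ -0.89 -12.93  47.88] turn [ 4.14 -0.    0.03]
```

Emit:
play_rows(plan=[[[0,-0.6,2,0.2,0,0],[0,-1.5,5,0.6,0,0],[-0.3,-2.5,9,1,0,0],[-0.6,-3.6,13,1.5,0,0],[-0.8,-4.6,17,2,0,0]]])

```text
time_s: 6.18
tcp_pos: [0.5449, -0.1495, 0.1487]
ee_rot: [[0.006, -0.996, -0.085], [-0.001, -0.085, 0.996], [-1.0, -0.006, -0.001]]
wrist_force: [-0.1, -0.1, -6.2]
gripper_width: 0.572
```

```bash
python3 - <<'E'
from h import *
from station import r
s=r.sense(); go(s,[*fix(-.05,-.03),.15],FA-180)
E
```

```text
t 6.175 tcp [ 0.5449 -0.1495  0.1487] yaw -175.1 F [-0.1 -0.1 -6.2] g 0.572
shift [-0.19  2.79 31.76] turn [ 2.13 -0.    0.03]
```

Emit:
play_rows(plan=[[[0,0.4,4,0.4,0,0],[0,0.7,8,0.8,0,0],[0,1.1,12,1.2,0,0],[0,1.4,16,1.6,0,0],[0,1.8,20,2.1,0,0]]])

```text
time_s: 6.8
tcp_pos: [0.5089, 0.0479, 0.1482]
ee_rot: [[0.006, -0.961, 0.277], [-0.001, 0.277, 0.961], [-1.0, -0.006, 0.0]]
wrist_force: [0.2, 0.5, -5.8]
gripper_width: 0.57
```

```bash
python3 - <<'E'
from h import *
from station import r
s=r.sense(); go(s,[*fix(-.05,-.03),.15],FA-180)
c=r.get_calibration("wrist"); p,d=r.capture("wrist"); cv2.imwrite("pics/w3.png",p)
np.savez("w3.npz",p=p,d=d,**{k:np.array(v) for k,v in c.items()})
R=cv2.Rodrigues(c['rvec'])[0]; print("cam",-R.T@c['tvec'])
for n,q in(("nest",(-.005,.03,.02)),("sideface top",(-.03,.03,.05)),("plate c",(.105,.09,.02)),("plate c2",(-.105,.09,.02)),("dial",(.068,-.015,.0435))):
    print(n,proj(c,[*fix(q[0],q[1]),q[2]]))
E
```

```text
t 6.8 tcp [0.5089 0.0479 0.1482] yaw 163.91 F [ 0.2  0.5 -5.8] g 0.57
shift [-0.21  5.05 10.69] turn [0.03 0.   0.03]
cam [ 0.48643704 -0.02728723  0.31047843]
nest [[326.641513   345.49921993]]
sideface top [[353.66101839 368.26037732]]
plate c [[223.52781483 391.09677455]]
plate c2 [[419.43901904 393.04997207]]
dial [[247.94405099 321.93086717]]
```

View pics/w3.png

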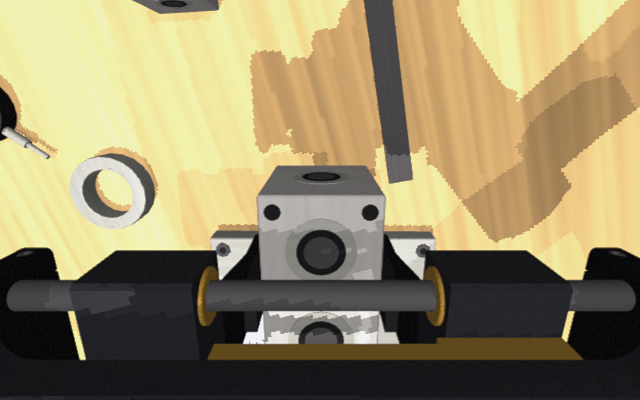

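The block hangs straight between the jaws (front top corners at (258,197) and (385,197)). Moving to above the free plate.

Emit:
play_rows(plan=[[[0,1,2,0,0,0],[0,2.5,5,0,0,0],[0,3.8,8,0,0,0],[0,4.7,10,0,0,0.03],[0,5,10.7,0,0,0.03]]])

```text
time_s: 7.48
tcp_pos: [0.4904, 0.1641, 0.1479]
ee_rot: [[0.001, -0.962, 0.273], [-0.0, 0.273, 0.962], [-1.0, -0.001, -0.0]]
wrist_force: [0.6, 0.3, -6.2]
gripper_width: 0.574
```

```bash
python3 - <<'E'
from h import *
from station import r
D=np.load("w3.npz"); c={k:D[k] for k in('vfov','cx','cy','rvec','tvec')}
X=ray(c,[[258,197],[385,197]],.1854)
R0=np.array([[.006,-.961,.277],[-.001,.277,.961],[-1,-.006,0]])
print("front edge in tool axes mm", (X-[.5089,.0479,.1482])@R0*1000)
s=r.sense(); go(s,[*fix(-.05,-.03),.15],FA-180)
for n in("top","scene"):
    p,d=r.capture(n); cc=r.get_calibration(n); np.savez(n+"1.npz",p=p,d=d,**{k:np.array(v) for k,v in cc.items()})
    b=(140,250,170,300) if n=="top" else (170,310,340,510)
    cv2.imwrite(f"pics/{n}1.png",cv2.resize(p[b[0]:b[1],b[2]:b[3]],None,fx=4.5,fy=4.5,interpolation=cv2.INTER_CUBIC))
E
```

```text
front edge in tool axes mm [[-37.08373952 -24.2229837  -41.00021624]
 [-37.37719172  24.33423803 -41.13469953]]
t 7.475 tcp [0.4904 0.1641 0.1479] yaw 164.17 F [ 0.6  0.3 -6.2] g 0.574
shift [-0.21  0.05  0.04] turn [ 0.05 -0.    0.  ]
```

View pics/top1.png

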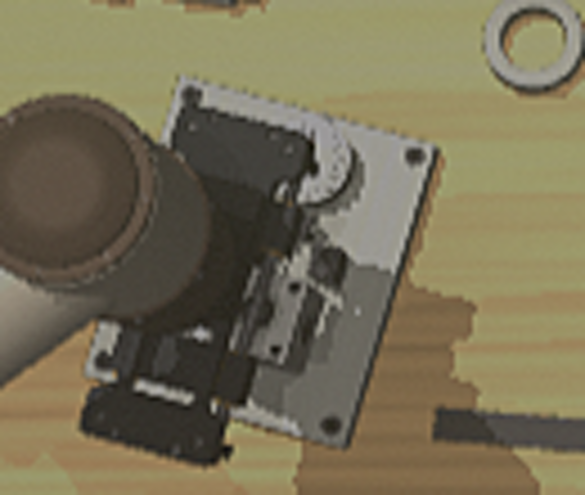

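View pics/scene1.png

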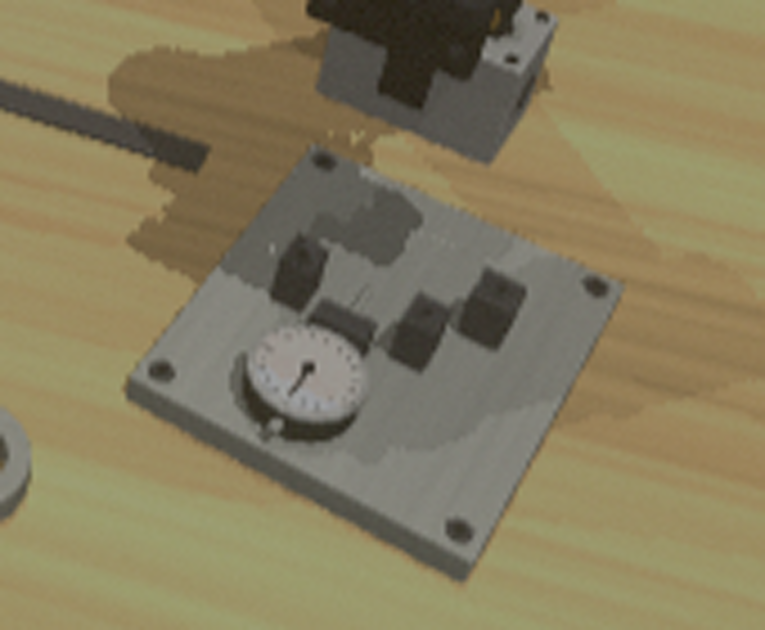

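```bash
python3 - <<'E'
from h import *
D=np.load("scene1.npz"); c={k:D[k] for k in('vfov','cx','cy','rvec','tvec')}
im=cv2.resize(D['p'][170:310,340:510],None,fx=4.5,fy=4.5,interpolation=cv2.INTER_CUBIC)
S=lambda P:(proj(c,P)-[340,170]+.5)*4.5
for q in((.105,.09,.02),(-.105,.09,.02),(.105,-.09,.02),(-.105,-.09,.02),(-.005,-.057,.05),(-.005,.027,.05),(-.005,-.039,.05),(-.005,.009,.05),(-.041,.03,.05),(-.019,.03,.05),(.068,-.015,.0435)):
    u=S([*fix(*q[:2]),q[2]])[0]; cv2.drawMarker(im,tuple(int(x) for x in u),(0,0,255),0,12,1)
cv2.imwrite("pics/s2.png",im)
E
```

```text
(no output)
```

View pics/s2.png

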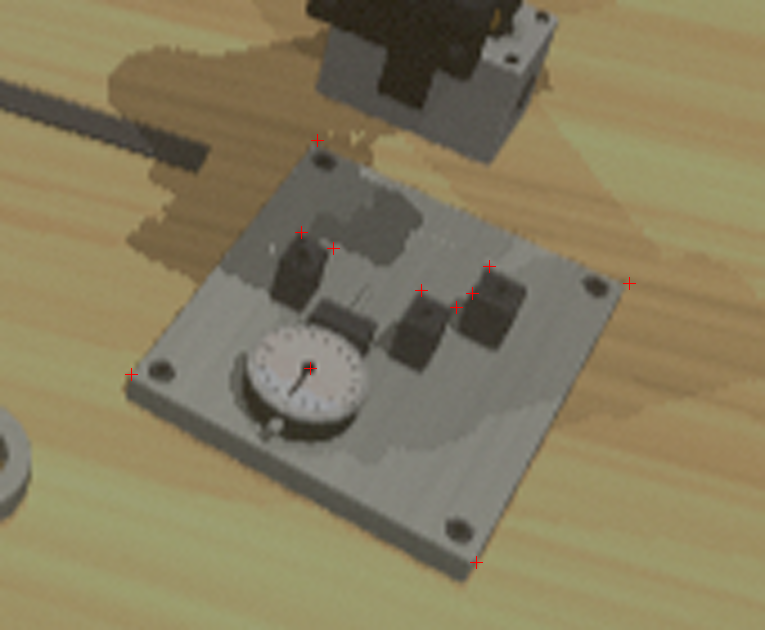

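Markers fall on the fixture's features within about 1 px in the second view. Lowering beside the corner (about 20 mm short in x, 11 mm in y).

Emit:
play_rows(plan=[[[2,0,0,0.05,0,0],[5,0,0,0.05,0,0],[7.5,0,0,0.05,0,0],[9,0,0,0.05,0,0],[9.5,0,0,0.05,0,0]]])

```text
time_s: 8.2
tcp_pos: [0.4911, 0.162, 0.053]
ee_rot: [[0.001, -0.959, 0.283], [-0.002, 0.283, 0.959], [-1.0, -0.001, -0.002]]
wrist_force: [0.2, 0.7, -5.5]
gripper_width: 0.577
```

```bash
python3 - <<'E'
from h import *
from station import r
s=r.sense(); go(s,[*fix(-.05,-.03),.0428],FA-180); print(s['moment'])
E
```

```text
t 8.2 tcp [0.4911 0.162  0.053 ] yaw 163.57 F [ 0.2  0.7 -5.5] g 0.577
shift [1.02 0.18 0.22] turn [-0.01 -0.01  0.01]
[ 0.06765291 -0.059922    0.01723029]
```

Emit:
play_rows(plan=[[[0.5,0,0,0,0,0],[0.8,0,0,0,0,0],[1.0,0,0,0,0,0],[1.0,0,0,0,0,0],[1.0,0,0,0,0,0]]])

```text
time_s: 8.82
tcp_pos: [0.4915, 0.1628, 0.044]
ee_rot: [[0.002, -0.959, 0.282], [-0.001, 0.282, 0.959], [-1.0, -0.003, 0.0]]
wrist_force: [-0.2, 0.2, -5.5]
gripper_width: 0.572
```

```bash
python3 - <<'E'
from h import *
from station import r
s=r.sense(); go(s,[*fix(-.05,-.03),.0428],FA-180); print(s['moment'])
E
```

```text
t 8.825 tcp [0.4915 0.1628 0.044 ] yaw 163.62 F [-0.2  0.2 -5.5] g 0.572
shift [0.12 0.19 0.13] turn [-0.    0.    0.01]
[ 0.05322213 -0.11189388 -0.01882542]
```

Not down yet (still −5.5 N); creep down.

Emit:
play_rows(plan=[[[0.1,0,0,0,0,0],[0.2,0,0,0,0,0],[0.2,0,0,0,0,0],[0.2,0,0,0,0,0]]])

```text
time_s: 9.32
tcp_pos: [0.4915, 0.1629, 0.0428]
ee_rot: [[0.003, -0.959, 0.282], [-0.001, 0.282, 0.959], [-1.0, -0.003, 0.0]]
wrist_force: [-4.7, 0.2, 5.5]
gripper_width: 0.57
```

Emit:
play_rows(plan=[[[0.1,0,0,0,0,0],[0.1,0,0,0,0,0],[0.1,0,0,0,0,0]]])

```text
time_s: 9.7
tcp_pos: [0.4915, 0.1629, 0.0428]
ee_rot: [[0.003, -0.96, 0.282], [-0.001, 0.282, 0.96], [-1.0, -0.003, 0.0]]
wrist_force: [-6.6, 0.6, 12.7]
gripper_width: 0.572
```

Emit:
play_rows(plan=[[[-0.1,0,0,0,0,0],[-0.1,0,0,0,0,0]]])

```text
time_s: 9.95
tcp_pos: [0.4915, 0.1629, 0.0428]
ee_rot: [[0.003, -0.959, 0.282], [-0.001, 0.282, 0.959], [-1.0, -0.003, 0.0]]
wrist_force: [-5.0, 0.2, 7.2]
gripper_width: 0.569
```

```bash
cat >> h.py <<'E'
def ff(s):
    a=np.radians(FA); M=np.array([[np.cos(a),np.sin(a)],[-np.sin(a),np.cos(a)]])
    print("fixture tcp mm",np.round(M@(s['tcp_pos'][:2]-FC)*1000,2),"z",round(s['tcp_pos'][2]*1000,2),"F fixture",np.round(M@s['wrist_force'][:2],1),round(s['wrist_force'][2],1),"M",np.round(s['moment'],2))
E
python3 - <<'E'
from h import *
from station import r
s=r.sense(); go(s,[*fix(-.03,-.019),.0428],FA-180); ff(s)
p,d=r.capture("scene"); cv2.imwrite("pics/s3.png",cv2.resize(p[140:300,340:510],None,fx=4.5,fy=3.75,interpolation=cv2.INTER_CUBIC))
E
```

```text
t 9.95 tcp [0.4915 0.1629 0.0428] yaw 163.63 F [-5.   0.2  7.2] g 0.569
shift [ 0.   -1.8   1.22] turn [0.   0.   0.02]
fixture tcp mm [-48.02 -31.18] z 42.78 F fixture [-4.8 -1.2] 7.2 M [ 0.09  1.32 -0.1 ]
```

View pics/s3.png

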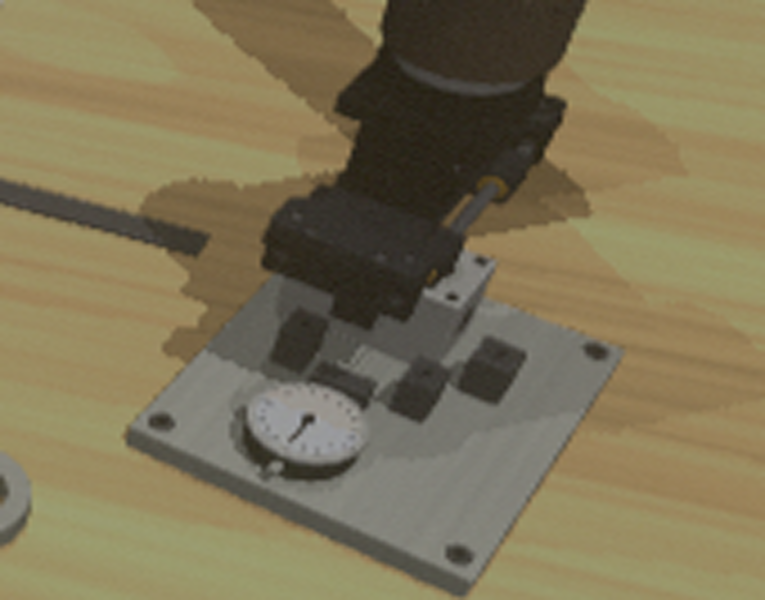

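The block sits on the plate in front of the stops (crop (400,320)), with the finger aimed at the gap. Sliding towards the side stop first, then the back stops.

Emit:
play_rows(plan=[[[0,0,0.3,0,0,0],[0,0,0.6,0,0,0],[0,0,0.8,0,0,0],[0,0,0.9,0,0,0],[0,0,0.9,0,0,0]]])

```text
time_s: 10.62
tcp_pos: [0.4944, 0.1704, 0.0427]
ee_rot: [[0.003, -0.96, 0.281], [-0.002, 0.281, 0.96], [-1.0, -0.003, -0.001]]
wrist_force: [-1.4, -4.8, 6.8]
gripper_width: 0.577
```

```bash
python3 - <<'E'
from h import *
from station import r
s=r.sense(); go(s,[*fix(-.03,-.019),.0428],FA-180); ff(s)
E
```

```text
t 10.625 tcp [0.4944 0.1704 0.0427] yaw 163.66 F [-1.4 -4.8  6.8] g 0.577
shift [-0.   -1.73  0.42] turn [ 0.   -0.01  0.02]
fixture tcp mm [-47.35 -23.16] z 42.74 F fixture [-0. -5.] 6.8 M [-1.26  0.32 -0.04]
```

Emit:
play_rows(plan=[[[0,-0.3,0,0,0,0],[0,-0.7,0,0,0,0],[0,-1.0,0,0,0,0],[0,-1.3,0,0,0,0],[0,-1.4,0,0,0,0]]])

```text
time_s: 11.25
tcp_pos: [0.5077, 0.1678, 0.0428]
ee_rot: [[0.003, -0.959, 0.282], [-0.0, 0.282, 0.96], [-1.0, -0.003, 0.0]]
wrist_force: [-5.8, 2.1, 7.5]
gripper_width: 0.572
```

```bash
python3 - <<'E'
from h import *
from station import r
s=r.sense(); go(s,[*fix(-.03,-.019),.0428],FA-180); ff(s)
E
```

```text
t 11.25 tcp [0.5077 0.1678 0.0428] yaw 163.64 F [-5.8  2.1  7.5] g 0.572
shift [ 0.   -0.38  0.3 ] turn [0.   0.   0.02]
fixture tcp mm [-33.83 -21.97] z 42.8 F fixture [-6.1  0.4] 7.5 M [ 0.46  1.55 -0.03]
```

Emit:
play_rows(plan=[[[0,-0.1,0,0,0,0],[0,-0.2,0,0,0,0],[0,-0.3,0,0,0,0],[0,-0.35,0,0,0,0],[0,-0.35,0,0,0,0]]])

```text
time_s: 11.88
tcp_pos: [0.5106, 0.1668, 0.0428]
ee_rot: [[0.002, -0.96, 0.282], [-0.001, 0.282, 0.96], [-1.0, -0.002, 0.0]]
wrist_force: [-6.5, 2.2, 8.0]
gripper_width: 0.567
```

```bash
python3 - <<'E'
from h import *
from station import r
s=r.sense(); go(s,[*fix(-.03,-.019),.0428],FA-180); ff(s)
E
```

```text
t 11.875 tcp [0.5106 0.1668 0.0428] yaw 163.65 F [-6.5  2.2  8. ] g 0.567
shift [ 0.   -0.08  0.31] turn [0.   0.   0.01]
fixture tcp mm [-30.83 -22.06] z 42.81 F fixture [-6.9  0.2] 8.0 M [0.46 1.6  0.01]
```

Emit:
play_rows(plan=[[[0,-0.1,0,0,0,0],[0,-0.15,0,0,0,0],[0,-0.2,0,0,0,0],[0,-0.2,0,0,0,0]]])

```text
time_s: 12.38
tcp_pos: [0.5113, 0.1666, 0.0428]
ee_rot: [[0.0, -0.96, 0.281], [-0.001, 0.281, 0.96], [-1.0, -0.0, -0.001]]
wrist_force: [-10.3, 4.8, 10.0]
gripper_width: 0.572
```

```bash
python3 - <<'E'
from h import *
from station import r
s=r.sense(); go(s,[*fix(-.03,-.019),.0428],FA-180); ff(s)
E
```

```text
t 12.375 tcp [0.5113 0.1666 0.0428] yaw 163.67 F [-10.3   4.8  10. ] g 0.572
shift [ 0.   -0.01  0.31] turn [ 0. -0.  0.]
fixture tcp mm [-30.11 -22.12] z 42.83 F fixture [-11.3   1.7] 10.0 M [1.33 2.94 0.1 ]
```

Back-stop contact at x≈−30.1 mm. Now the side stop.

Emit:
play_rows(plan=[[[0,0,0.1,0,0,0],[0,0,0.2,0,0,0],[0,0,0.3,0,0,0],[0,0,0.4,0,0,0],[0,0,0.4,0,0,0]]])

```text
time_s: 13.0
tcp_pos: [0.5113, 0.1669, 0.0428]
ee_rot: [[-0.003, -0.96, 0.282], [-0.006, 0.282, 0.959], [-1.0, 0.002, -0.007]]
wrist_force: [-9.2, -7.2, 14.2]
gripper_width: 0.569
```

```bash
python3 - <<'E'
from h import *
from station import r
s=r.sense(); go(s,[*fix(-.03,-.019),.0428],FA-180); ff(s)
E
```

```text
t 13.0 tcp [0.5113 0.1669 0.0428] yaw 163.64 F [-9.2 -7.2 14.2] g 0.569
shift [ 0.   -0.02  0.28] turn [ 0.   -0.04 -0.01]
fixture tcp mm [-30.22 -21.83] z 42.85 F fixture [-6.8 -9.5] 14.2 M [-1.71  2.19  0.1 ]
```

```bash
python3 - <<'E'
from h import *
from station import r
s=r.sense(); c=r.get_calibration("wrist"); p,d=r.capture("wrist"); cv2.imwrite("pics/w4.png",p)
np.savez("w4.npz",p=p,d=d,R=s['ee_rot'],t=s['tcp_pos'],**{k:np.array(v) for k,v in c.items()})
p,d=r.capture("scene"); cv2.imwrite("pics/s4.png",cv2.resize(p[180:290,360:490],None,fx=6,fy=5.4,interpolation=cv2.INTER_CUBIC))
np.savez("s4.npz",p=p,d=d,**{k:np.array(v) for k,v in r.get_calibration("scene").items()})
E
```

```text
(no output)
```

View pics/w4.png

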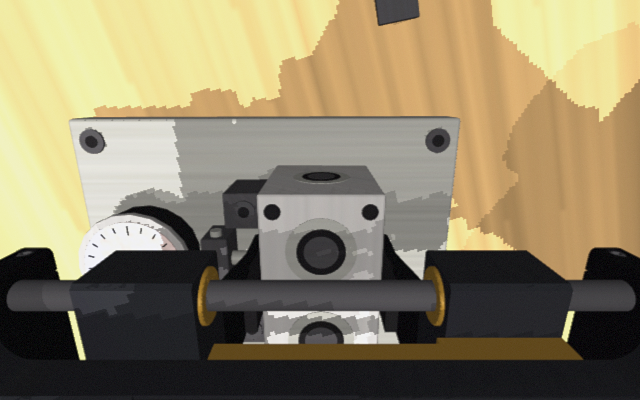

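View pics/s4.png

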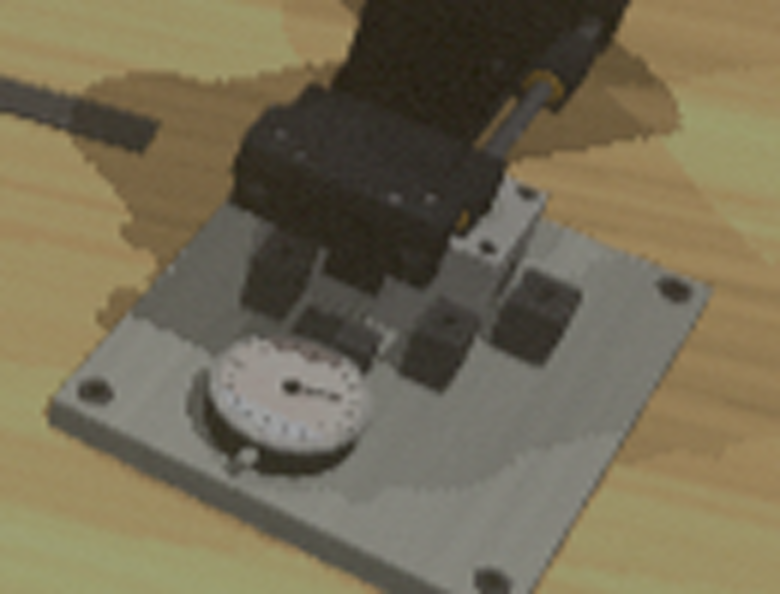

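```bash
python3 - <<'E'
from h import *
D=np.load("w4.npz"); c={k:D[k] for k in('vfov','cx','cy','rvec','tvec')}; R,t=D['R'],D['t']
p=D['p']
im=p[105:260,200:400]; cv2.imwrite("pics/w4c.png",cv2.resize(im,None,fx=3.9,fy=3.8,interpolation=cv2.INTER_CUBIC))
A=ray(c,[[69,119],[460,119]],.02);B=ray(c,[[258,196.5],[385,196.5]],.0801);C=ray(c,[[91,141],[438,140]],.02)
a=np.radians(FA);M=np.array([[np.cos(a),np.sin(a)],[-np.sin(a),np.cos(a)]])
for n,X in(("plate edge",A),("block top edge",B),("holes",C)): print(n,((X[:,:2]-FC)@M.T*1000).round(1), ((X-t)@R*1000).round(1).tolist())
E
```

```text
plate edge [[ 103.5  -88.1]
 [-104.   -88.3]] [[23.1, -133.7, -66.1], [23.4, 73.7, -66.3]]
block top edge [[ -5.9 -62.8]
 [-54.6 -62.8]] [[-37.0, -24.2, -41.2], [-36.9, 24.4, -41.2]]
holes [[ 94.  -76.5]
 [-93.4 -77.2]] [[23.0, -124.3, -54.5], [23.3, 63.1, -55.2]]
```

View pics/w4c.png

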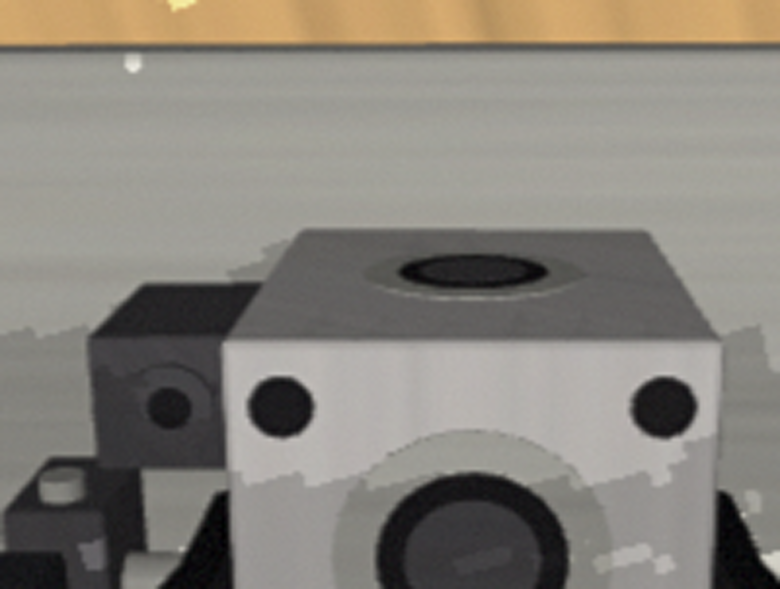

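Emit:
play_rows(plan=[[[-0.1,0.1,0,0,0,0],[-0.15,0.1,0,0,0,0],[-0.15,0.1,0.1,0,0,0],[-0.15,0.1,0.1,0,0,0]]])

```text
time_s: 13.6
tcp_pos: [0.5122, 0.1704, 0.0429]
ee_rot: [[-0.0, -0.959, 0.282], [-0.002, 0.282, 0.959], [-1.0, -0.001, -0.002]]
wrist_force: [-4.4, -2.8, 1.8]
gripper_width: 0.571
```

```bash
python3 - <<'E'
from h import *
from station import r
s=r.sense(); go(s,[*fix(-.03,-.019),.0428],FA-180); ff(s)
D=np.load("w4.npz"); c={k:D[k] for k in('vfov','cx','cy','rvec','tvec')}; R,t=D['R'],D['t']
A=ray(c,[[277,165.5],[365,165.5]],.02)
a=np.radians(FA);M=np.array([[np.cos(a),np.sin(a)],[-np.sin(a),np.cos(a)]])
print(((A[:,:2]-FC)@M.T*1000).round(1))
E
```

```text
t 13.6 tcp [0.5122 0.1704 0.0429] yaw 163.61 F [-4.4 -2.8  1.8] g 0.571
shift [ 0.01 -0.03 -0.08] turn [-0.   -0.01  0.  ]
fixture tcp mm [-30.28 -18.18] z 42.86 F fixture [-3.4 -3.9] 1.8 M [-0.86  1.14 -0.03]
[[ -5.9 -63.2]
 [-54.5 -63.2]]
```

It was stuck by friction, not seated; with less down-force it slid. Continue in y.

Emit:
play_rows(plan=[[[0,0,0.1,0,0,0],[0,0,0.2,0,0,0],[0,0,0.2,0,0,0]]])

```text
time_s: 13.98
tcp_pos: [0.5126, 0.1715, 0.0429]
ee_rot: [[-0.001, -0.959, 0.282], [-0.004, 0.282, 0.959], [-1.0, -0.0, -0.004]]
wrist_force: [-4.9, -6.2, 2.4]
gripper_width: 0.574
```

```bash
python3 - <<'E'
from h import *
from station import r
s=r.sense(); go(s,[*fix(-.03,-.019),.0428],FA-180); ff(s)
E
```

```text
t 13.975 tcp [0.5126 0.1715 0.0429] yaw 163.6 F [-4.9 -6.2  2.4] g 0.574
shift [ 0.01 -0.03 -0.2 ] turn [-0.   -0.02  0.  ]
fixture tcp mm [-30.29 -16.99] z 42.88 F fixture [-3.  -7.3] 2.4 M [-1.63  0.97  0.01]
```

Emit:
play_rows(plan=[[[0,0,0.1,0,0,0],[0,0,0.2,0,0,0],[0,0,0.2,0,0,0]]])

```text
time_s: 14.35
tcp_pos: [0.5125, 0.1716, 0.0429]
ee_rot: [[-0.003, -0.959, 0.282], [-0.006, 0.282, 0.959], [-1.0, 0.001, -0.007]]
wrist_force: [-3.3, -10.7, 3.2]
gripper_width: 0.57
```

```bash
python3 - <<'E'
from h import *
from station import r
s=r.sense(); go(s,[*fix(-.03,-.019),.0428],FA-180); ff(s)
E
```

```text
t 14.35 tcp [0.5125 0.1716 0.0429] yaw 163.6 F [ -3.3 -10.7   3.2] g 0.57
shift [ 0.01 -0.03 -0.21] turn [-0.   -0.04 -0.01]
fixture tcp mm [-30.33 -16.92] z 42.88 F fixture [ -0.1 -11.2] 3.2 M [-3.14  0.56  0.07]
```

Side-stop contact at y≈−16.9 mm. Adding x push again and levelling the tool.

Emit:
play_rows(plan=[[[0,-0.1,0,0,-0.02,0],[0,-0.2,0,0,-0.04,0],[0,-0.3,0,0,-0.04,0],[0,-0.4,0,0,-0.04,0],[0,-0.4,0,0,-0.04,0]]])

```text
time_s: 14.98
tcp_pos: [0.5127, 0.1715, 0.043]
ee_rot: [[-0.007, -0.959, 0.282], [0.0, 0.282, 0.96], [-1.0, 0.007, -0.002]]
wrist_force: [-16.6, -2.8, 12.6]
gripper_width: 0.574
```

```bash
python3 - <<'E'
from h import *
from station import r
s=r.sense(); go(s,[*fix(-.03,-.019),.0428],FA-180); ff(s)
E
```

```text
t 14.975 tcp [0.5127 0.1715 0.043 ] yaw 163.64 F [-16.6  -2.8  12.6] g 0.574
shift [ 0.02 -0.01 -0.2 ] turn [ 0.   -0.01 -0.04]
fixture tcp mm [-30.1  -16.98] z 42.99 F fixture [-15.1  -7.4] 12.6 M [-0.69  4.5   0.34]
```

Emit:
play_rows(plan=[[[0,0,0.1,0,0,-0.02],[0,0,0.2,0,0,-0.04],[0,0,0.3,0,0,-0.04],[0,0,0.3,0,0,-0.04]]])

```text
time_s: 15.48
tcp_pos: [0.5126, 0.1716, 0.0428]
ee_rot: [[-0.003, -0.959, 0.282], [-0.006, 0.282, 0.959], [-1.0, 0.002, -0.007]]
wrist_force: [-15.6, -10.4, 14.5]
gripper_width: 0.574
```

```bash
python3 - <<'E'
from h import *
from station import r
s=r.sense(); go(s,[*fix(-.03,-.019),.0428],FA-180); ff(s)
E
```

```text
t 15.475 tcp [0.5126 0.1716 0.0428] yaw 163.6 F [-15.6 -10.4  14.5] g 0.574
shift [ 0.   -0.02 -0.21] turn [-0.   -0.04 -0.01]
fixture tcp mm [-30.23 -16.94] z 42.83 F fixture [-12.  -14.4] 14.5 M [-2.92  4.13  0.23]
```

Emit:
play_rows(plan=[[[-0.05,0,0,0,-0.02,0],[-0.1,-0.1,0.1,0,-0.04,0],[-0.1,-0.1,0.2,0,-0.04,-0.01],[-0.1,-0.1,0.2,0,-0.04,-0.01]]])

```text
time_s: 15.98
tcp_pos: [0.5127, 0.1716, 0.0429]
ee_rot: [[-0.004, -0.959, 0.282], [-0.003, 0.283, 0.959], [-1.0, 0.003, -0.004]]
wrist_force: [-14.5, -13.2, 11.9]
gripper_width: 0.572
```

```bash
python3 - <<'E'
from h import *
from station import r
s=r.sense(); go(s,[*fix(-.03,-.019),.0428],FA-180); ff(s)
E
```

```text
t 15.975 tcp [0.5127 0.1716 0.0429] yaw 163.59 F [-14.5 -13.2  11.9] g 0.572
shift [ 0.01 -0.02 -0.21] turn [-0.   -0.02 -0.01]
fixture tcp mm [-30.2  -16.86] z 42.88 F fixture [-10.2 -16.8] 11.9 M [-3.85  4.11  0.33]
```

Emit:
play_rows(plan=[[[0,-0.1,0,0,0,-0.01],[-0.05,-0.2,0,0,-0.02,-0.02],[-0.05,-0.2,0,0,-0.02,-0.02],[-0.05,-0.2,0,0,-0.02,-0.02]]])

```text
time_s: 16.48
tcp_pos: [0.5127, 0.1716, 0.0429]
ee_rot: [[-0.002, -0.959, 0.283], [-0.0, 0.283, 0.959], [-1.0, 0.002, -0.001]]
wrist_force: [-20.1, -8.5, 13.1]
gripper_width: 0.574
```

```bash
python3 - <<'E'
from h import *
from station import r
s=r.sense(); go(s,[*fix(-.03,-.019),.0428],FA-180); ff(s)
c=r.get_calibration("wrist"); p,d=r.capture("wrist"); cv2.imwrite("pics/w5.png",cv2.resize(p[105:260,180:440],None,fx=3,fy=3,interpolation=cv2.INTER_CUBIC))
cv2.imwrite("pics/w5f.png",p)
np.savez("w5.npz",p=p,d=d,R=s['ee_rot'],t=s['tcp_pos'],**{k:np.array(v) for k,v in c.items()})
p,d=r.capture("scene"); cv2.imwrite("pics/s5.png",cv2.resize(p[180:290,360:490],None,fx=6,fy=5.4,interpolation=cv2.INTER_CUBIC))
E
```

```text
t 16.475 tcp [0.5127 0.1716 0.0429] yaw 163.58 F [-20.1  -8.5  13.1] g 0.574
shift [ 0.01 -0.01 -0.21] turn [-0.01 -0.01 -0.01]
fixture tcp mm [-30.13 -16.87] z 42.89 F fixture [-16.9 -13.8] 13.1 M [-2.49  5.81  0.36]
```

View pics/w5.png

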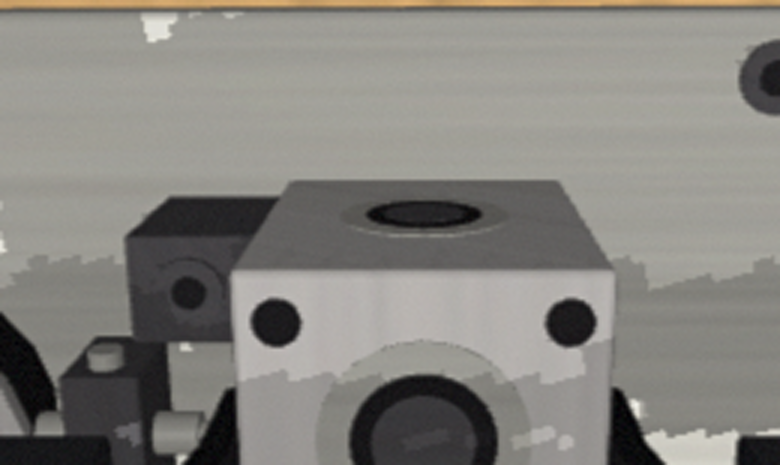

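View pics/s5.png

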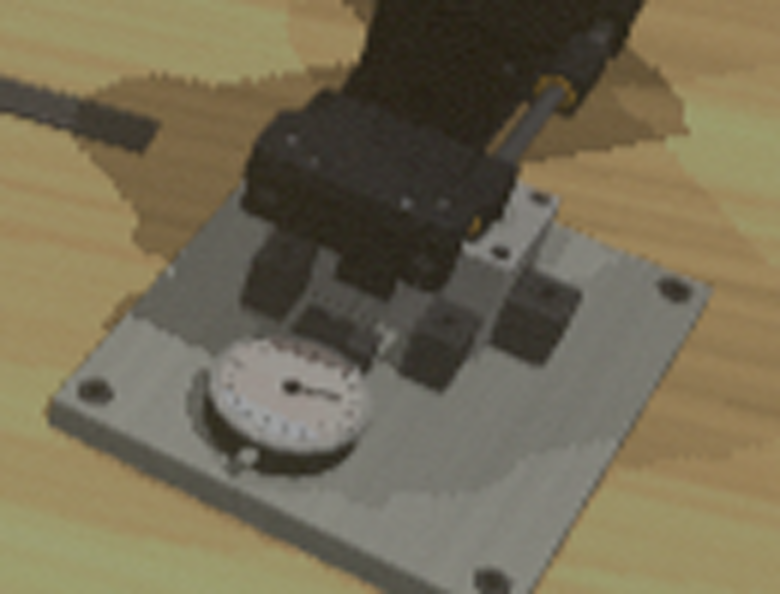

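```bash
python3 - <<'E'
from h import *
D=np.load("w5.npz"); c={k:D[k] for k in('vfov','cx','cy','rvec','tvec')}; R,t=D['R'],D['t']
p=cv2.cvtColor(D['p'],cv2.COLOR_BGR2GRAY).astype(float)
# plate edge row & block edge rows by steepest column gradients
def edge(u,a,b): 
    g=np.gradient(cv2.GaussianBlur(p,(1,3),0)[a:b,u]); return a+np.argmax(abs(g))
us=[130,200,280,360,420]; E=[edge(u,95,125) for u in us]; T=[edge(u,185,202) for u in(262+5,300,340,378)]; Bt=[edge(u,155,172) for u in(280,300,340,360)]
print(E,T,Bt)
a=np.radians(FA);M=np.array([[np.cos(a),np.sin(a)],[-np.sin(a),np.cos(a)]])
f=lambda u,v,z:((ray(c,np.c_[u,v],z)[:,:2]-FC)@M.T*1000).round(1).tolist()
print(f(us,E,.02));print(f([267,300,340,378],T,.08));print(f([280,300,340,360],Bt,.02))
E
```

```text
[np.int64(110), np.int64(107), np.int64(106), np.int64(106), np.int64(106)] [np.int64(195), np.int64(195), np.int64(195), np.int64(195)] [np.int64(165), np.int64(165), np.int64(165), np.int64(165)]
[[70.2, -87.8], [33.3, -89.3], [-8.6, -89.8], [-50.6, -89.8], [-82.1, -89.8]]
[[-9.4, -58.7], [-22.0, -58.7], [-37.2, -58.7], [-51.8, -58.7]]
[[-7.6, -58.4], [-18.6, -58.4], [-40.6, -58.4], [-51.6, -58.4]]
```

View pics/w5f.png

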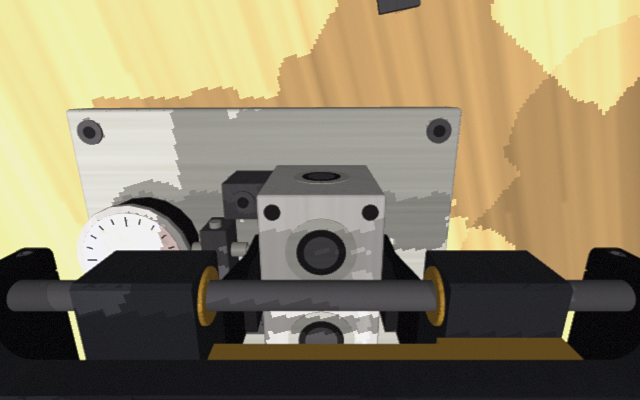

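Block end lies ~31 mm from the plate edge (30 expected when seated), and the spindle is pushed in (needle moved from (305,420) towards (340,397)). Mz of 0.36 suggests the load is biased to the side-stop-end back stop; the plate edge also hints at ~0.2° yaw. I'll trim the yaw.

Emit:
play_rows(plan=[[[0,0,0,-0.02,0,0],[0,0,0,-0.03,0,0],[0,0,0,-0.03,0,0],[0,0,0,-0.03,0,0]]])

```text
time_s: 17.08
tcp_pos: [0.5128, 0.1716, 0.0429]
ee_rot: [[-0.002, -0.96, 0.279], [-0.0, 0.279, 0.96], [-1.0, 0.002, -0.001]]
wrist_force: [-19.7, -8.2, 13.9]
gripper_width: 0.573
```

```bash
python3 - <<'E'
from h import *
from station import r
s=r.sense(); go(s,[*fix(-.03,-.019),.0428],FA-180); ff(s)
E
```

```text
t 17.075 tcp [0.5128 0.1716 0.0429] yaw 163.78 F [-19.7  -8.2  13.9] g 0.573
shift [ 0.01 -0.01 -0.21] turn [ 0.02 -0.   -0.01]
fixture tcp mm [-30.08 -16.87] z 42.88 F fixture [-16.6 -13.4] 13.9 M [-2.55  5.69  0.08]
```

Emit:
play_rows(plan=[[[0,0,0,-0.01,0,0],[0,0,0,-0.02,0,0],[0,0,0,-0.02,0,0],[0,0,0,-0.02,0,0]]])

```text
time_s: 17.58
tcp_pos: [0.5128, 0.1716, 0.0428]
ee_rot: [[-0.002, -0.961, 0.277], [0.0, 0.277, 0.961], [-1.0, 0.002, -0.0]]
wrist_force: [-20.2, -8.7, 13.5]
gripper_width: 0.571
```

```bash
python3 - <<'E'
from h import *
from station import r
s=r.sense(); go(s,[*fix(-.03,-.019),.0428],FA-180); ff(s)
E
```

```text
t 17.575 tcp [0.5128 0.1716 0.0428] yaw 163.91 F [-20.2  -8.7  13.5] g 0.571
shift [ 0.   -0.01 -0.21] turn [ 0.03 -0.   -0.01]
fixture tcp mm [-30.08 -16.87] z 42.83 F fixture [-16.9 -14. ] 13.5 M [-2.47  5.69 -0.2 ]
```

Mz crossed zero (0.08 → −0.2), so the reaction is shared between both back stops. I'll back off to about the middle and let it settle.

Emit:
play_rows(plan=[[[0,0,0,0.01,0,0],[0,0,0,0.01,0,0],[0,0,0,0.01,0,0],[0,0,0,0.01,0,0],[0,0,0,0.01,0,0]]])

```text
time_s: 18.2
tcp_pos: [0.5128, 0.1716, 0.0429]
ee_rot: [[-0.002, -0.961, 0.278], [0.0, 0.278, 0.961], [-1.0, 0.002, -0.001]]
wrist_force: [-19.6, -8.5, 13.2]
gripper_width: 0.57
```

Emit:
play_rows(plan=[[[0,0,0,0,0,0],[0,0,0,0,0,0],[0,0,0,0,0,0],[0,0,0,0,0,0],[0,0,0,0,0,0]]])

```text
time_s: 18.82
tcp_pos: [0.5128, 0.1716, 0.0428]
ee_rot: [[-0.002, -0.961, 0.278], [0.0, 0.278, 0.961], [-1.0, 0.002, -0.001]]
wrist_force: [-19.9, -7.7, 11.5]
gripper_width: 0.575
```

```bash
python3 - <<'E'
from h import *
from station import r
s=r.sense(); go(s,[*fix(-.03,-.019),.0428],FA-180); ff(s)
p,d=r.capture("top"); cv2.imwrite("pics/t6.png",p)
p,d=r.capture("scene"); cv2.imwrite("pics/s6.png",cv2.resize(p[195:285,380:470],None,fx=6.6,fy=6.6,interpolation=cv2.INTER_CUBIC))
s=r.sense(); ff(s)
E
```

```text
t 18.825 tcp [0.5128 0.1716 0.0428] yaw 163.86 F [-19.9  -7.7  11.5] g 0.575
shift [ 0.   -0.01 -0.21] turn [ 0.02 -0.   -0.01]
fixture tcp mm [-30.1  -16.85] z 42.84 F fixture [-16.9 -13. ] 11.5 M [-2.49  5.72  0.03]
fixture tcp mm [-30.07 -16.85] z 42.86 F fixture [-16.6 -12.8] 12.7 M [-2.53  5.68 -0.06]
```

View pics/s6.png

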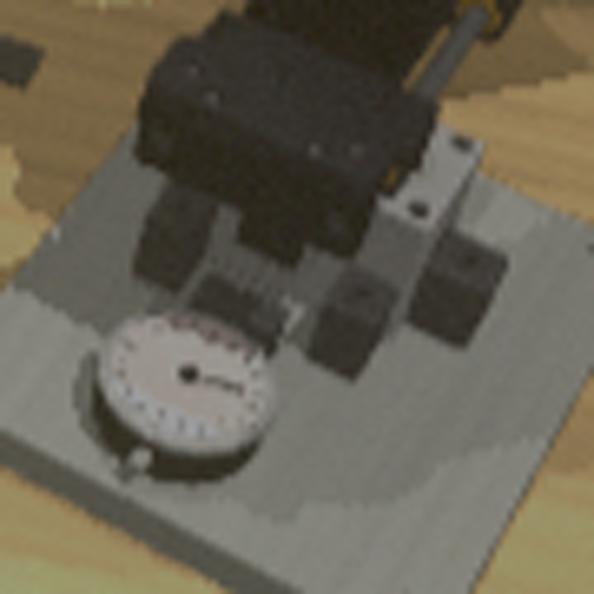

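View pics/t6.png

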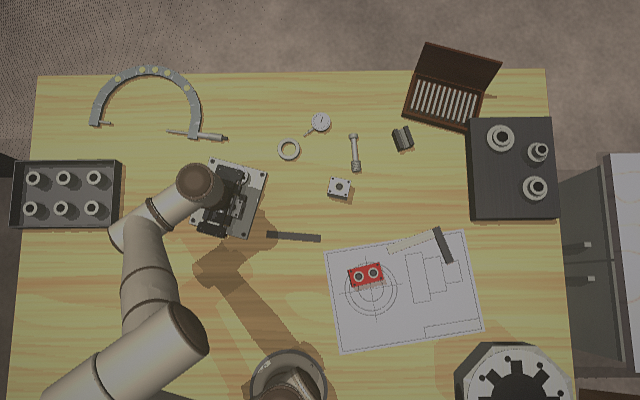

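The block's end meets the side stop (crop (420,250)), its long side meets the back stops and the dial needle has swung round. In the top view the bystanders have not moved. Handing in.

```bash
python3 - <<'E'
from h import *
from station import r
r.finish_job(); ff(r.sense())
E
```

```text
the job is handed in; nothing more can be done
the job is handed in; nothing more can be done
```

I gripped the long two-port block across its 50 mm width, set it ports up on the plate, and slid it into the corner. I handed the job in at about 19 s while still holding and pressing it there.

**Pushes at the last reading:** about 17 N on the back stops and 13 N on the side stop, both steady. The downward push was about 12–13 N plus the block's weight, with the tool level to about 0.1°. The yaw moment was near zero, which suggests both back stops share the load.

**Position:** the gripper stood at x = −30.1 mm in the fixture, against −30 expected. In the last close wrist measurement, taken before the final small yaw trim, the block's end was about 31 mm from the plate edge, against 30 expected. That is within camera error. The dial needle has swung, and the other objects looked unmoved in the top view.

**What went differently:**
- The block first stuck by friction about 4–5 mm short of the side stop. The wrist picture showed it, and I eased the down-force and slid it home.
- My first yaw estimate for the fixture was about 0.2–0.3° off, and I corrected it by the moment reading.
- I could not read the spindle travel itself, only see that the needle moved.

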